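# Set the bender's depth stop to its third step

### The arm

A 6-joint arm with a two-finger parallel gripper is mounted at the origin on the work surface. World frame = base frame: x ahead of the robot, y to its left, z up, the work surface at z = 0. Lengths are in m, angles in degrees, forces in N, time in s.
With the tool pointing down it reaches from about 0.375 to 0.9 m from the base axis. Payload 3.1 kg.
Tool frame: the origin (TCP) lies at the very end of the fingers, on their centre line; the grasp point (between the pads) lies 19 mm behind it; z points along the fingers, y is the direction in which the jaws open and shut (so a half turn about z gives the same grasp; the last joint's range is limited). The gripper opens to 87 mm and grips with 3 to 60 N. Pads are 19 mm wide; open, the fingers measure 117 mm over their backs; the gripper's body (75 mm by 190 mm) begins 51 mm behind the grasp point.
Start: joints at [-78.352, 30.224, 82.088, -0, 67.689, -10.227], TCP at [0.233, -0.58, 0.223] pointing down, gripper open.
Joint ranges: [-176.69, 176.69], [-43.24, 126.21], [12.49, 139.97], [-82, 262], [0, 151.66], [-163.58, 163.58]. Speed limits (degrees/s): [159.86, 159.86, 180, 180, 180, 180].

### API

Orientations are given as a 3x3 rotation matrix whose columns are the frame's x, y, z axes.
In Python, from rig import read_state, capture, hand_in gives the robot as it stands. The module is installed in compiled form; this text tells all that it offers.
- The arm moves only by the tool send_rows, never from a script. Its argument "moves" is one flat list of numbers, 7 for each row, row after row: the turn, a rotation vector about the world's x, y, z in degrees, then the shift along the world's x, y, z in cm, then the gripper's target within -1 to 1 (fully open at 1, half-way at 0, shut at -1). In form: [rx, ry, rz, tx, ty, tz, hand, rx, ry, rz, tx, ty, tz, hand, ...]. A call has 1 to 20 rows; each row shifts and turns the commanded pose from where the row before left it; what a row does not reach is not made up. A row lasts 1/10 s, in which the tool goes at most 50 mm and 8.59 degrees, less where a joint would pass 70% of its speed; a pose out of reach is approached as far as the arm can. A call with a gripper value outside its range is refused whole. The fingers move at their own pace and stop on an object; the grip force is fixed at half the most. Time passes only in rows, so rows that do not move let the fingers close. It gives the time, the measured TCP pose, the force and the opening at its end, in the units of the state.
- read_state(): the state, without advancing time (a new reading comes with each control period).
- capture(name): name is "side" or "top" or "wrist"; returns a dict with "pixels" (384x512x3 uint8, red, green, blue), "vertical_fov" (degrees; the focal length in pixels is half the picture's height over the tangent of half this angle, whatever the lens; pixels are square), "cx", "cy" (the principal point, pixels), "rvec" (rotation vector, rad) and "tvec" (3), from world to camera coordinates, as OpenCV has them. Camera axes: x right, y down, z forward; pixel columns grow to the right and rows downward; lengths in m; the calibration is good to about 2 mm. A picture is of the moment at which its call begins. There is no depth.
- hand_in(): hands the job in, once; it reports no verdict.
The state is a dict: "time_s": time; "joint_positions": joint angles; "qvel": joint speeds; "tau": joint torques, N m; "position": TCP position; "tcp_rot": TCP orientation; "force": force on the tool from outside, world axes, zero at the start; "moment": the same for the moment, N m; "opening": opening from 0.0 (shut) to 1.0 (fully open).
Only numpy, scipy, OpenCV 4.12 (cv2) and the standard library are available. Lean on these libraries where they do the work, as an engineer would, in place of code of your own. Each camera call takes 0.05 s, during which the arm holds its last target.

### The job

Set the depth stop of the small horizontal bender to its third step. With the fingertips, gently push the upright black handle of the stepped slide all the way back towards you to its home end stop, then push it out again, counting the clicks, stop when it has dropped into the third notch from home without overrunning it, and come clear. Only push the handle, do not grip it, and leave the loose parts on the table where they lie.

Things in the scene. Friction and masses are not known exactly. Their poses are not given: they have to be found in the camera images.
- bender: fixed bending unit: blue base plate 210 x 390 x 20 mm, blue cylinder body in the middle (128 mm high at its round knob), V die at the +y end, steel crosshead with the stop screw at the -y end (94 mm high). Origin: centre of the plate's underside, on the table; x = the way the slide goes out (away from the robot, within 0.35 rad), y = along the ram, z up.
- stop_slide (a joint): travel of the stepped slide, m: 0 = home, against the end stop at the robot's side; grows as it is pushed out along the bender's +x. A spring ball holds it in notches at 0 (home, not counted), 0.018, 0.036, 0.054 (third click), 0.072, 0.090 (far end). Crests lie midway between. It starts anywhere from 0.013 to 0.058 and stays in the notch where it is left.
- handle (a point): middle of the upright black handle on the slide, moving with it: a block 14 mm thick along the bender's x, 26 mm wide along y, 55 mm high (101 to 156 mm above the table; this point at 128 mm). At home it is at x = -45, y = -88 mm in the bender's frame. Push its flat 26 mm faces squarely. Within 70 mm nothing else is higher than 100 mm. Over 30 N is too hard.
- ball_detent (a point): the spring ball in the slide's guide, at x = 0, y = -75 mm in the bender's frame, 82 mm above the table (for information, not to be touched). Pushing the slide out of a notch takes about 7 N, falling to nothing at the crest 9 mm on; past the crest the slide snaps by itself into the next notch, up to 9 mm ahead of the finger: that is a click.
- former: loose round steel bending former, 52 mm diameter, 45 mm high, standing on the table beside the unit; origin: centre of its underside. To be left alone.
- shackle: loose steel shackle lying flat, about 82 x 72 mm, 18 mm high; origin: about its middle, on its underside. To be left alone.
- bracket: loose bent steel angle of 60 x 60 mm, 5 mm thick, standing on its edge 40 mm high; origin: about its middle, on the underside. To be left alone.
- wrench: loose steel wrench 170 mm long lying on the table on the unit's far side; origin: on its underside. To be left alone.

How it is judged (in metres and radians):
On the way, in this order (a step that is already met when the one before it is completed fails the run):
1. the slide is home against its end stop (value of joint stop_slide below 0.004 m), for 0.2 s.
2. the slide has clicked into the third notch from home (value of joint stop_slide between 0.05 and 0.058 m), for 0.2 s.
At the end, for the whole second after the job is handed in: After having been home (within 4 mm of its end stop), the slide rests in its third notch, at 54 mm within 4 mm, and the robot is clear (all of step 2 and velocity of joint stop_slide between -0.005 and 0.005 m/s); the robot touches nothing.
It fails at once if the slide overran the third notch (value of joint stop_slide above 0.066 m).
It fails at once if the handle was gripped or forced (more than 35 N) (contact force between the fingers and stop_slide above 35 N).
It fails at once if a loose part on the table was moved or lifted (more than 15 mm) (distance of any of former, shackle, bracket, wrench from where it was at the start of the episode above 0.015 m).
It also fails if it takes over 48 s, if anything falls off the work surface, if the arm or the gripper's body presses on something with over 40 N, if the wrist force passes 120 N, or if a joint passes its speed limit or range.

## Working session

There is one attempt and no reset: what is moved stays moved. The work goes in short steps, Python scripts to look and compute and a tool call to move; the robot and the scene stay as the last step left them, time stands still between calls to the robot, and variables do not carry over. Pictures are saved under pics/ and viewed, and the job is handed in when it is done.

Besides the shell and the picture viewer there is one more tool, called after ">>>" by a JSON object that holds its "method" and its "body". send_rows: Moves the arm, as the interface text tells. Its arguments: {"type":"object","properties":{"moves":{"type":"array","items":{"type":"number"}}},"required":["moves"]}

```bash
mkdir -p pics && python3 - <<'E'
from rig import *
import cv2,pickle
s=read_state();print(s['time_s'],s['position'],s['force'],s['opening'])
for n in("side","top","wrist"):
    c=capture(n);pickle.dump(c,open(f'c_{n}.pkl','wb'));cv2.imwrite(f'pics/{n}0.png',c['pixels'][:,:,::-1]);print(n,c['vertical_fov'],c['cx'],c['cy'],c['rvec'],c['tvec'])
E
```

```text
0.0 [ 0.23273157 -0.57924863  0.22156022] [ 0.13430311 -1.22517237 -0.93660751] 1.0038365939971094
side 46.07995343011051 248.73519153956497 190.34930641993134 [ 2.41845875 -0.12898732  0.05127619] [-0.58994031  0.16510285  1.16336483]
top 54.87642315032371 261.2656402052907 192.8177163378038 [ 2.09159366 -2.15317886  0.20021119] [0.08104644 0.61423379 0.79774587]
wrist 70.10214749313745 253.34158641529504 186.4017871721967 [-2.42586655  1.63769408  0.21035609] [-0.62261793 -0.03121419  0.39018976]
```

View pics/side0.png

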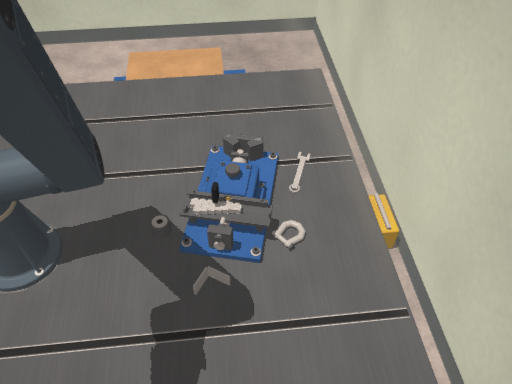

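View pics/top0.png

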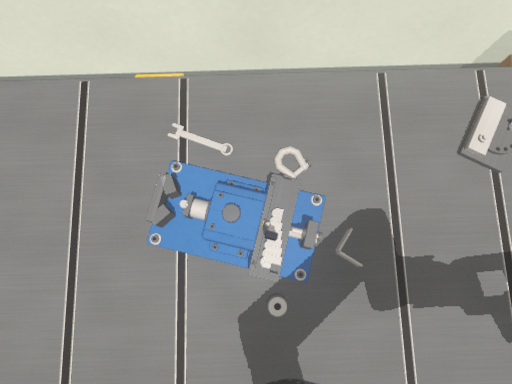

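View pics/wrist0.png

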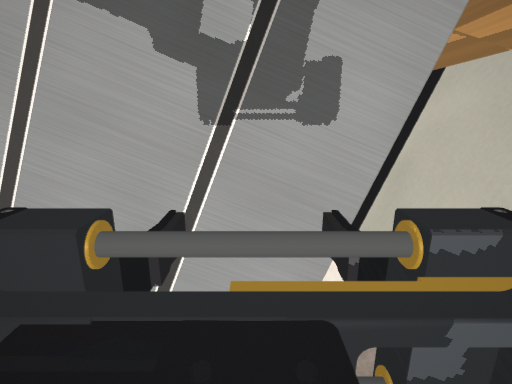

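```bash
python3 - <<'E'
import cv2
a=cv2.imread('pics/side0.png')[130:270,160:320];cv2.imwrite('pics/side0z.png',cv2.resize(a,None,fx=5,fy=5,interpolation=cv2.INTER_CUBIC)[:600])
a=cv2.imread('pics/top0.png')[150:290,140:330];cv2.imwrite('pics/top0z.png',cv2.resize(a,None,fx=4,fy=4,interpolation=cv2.INTER_CUBIC))
E
```

```text
(no output)
```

View pics/side0z.png

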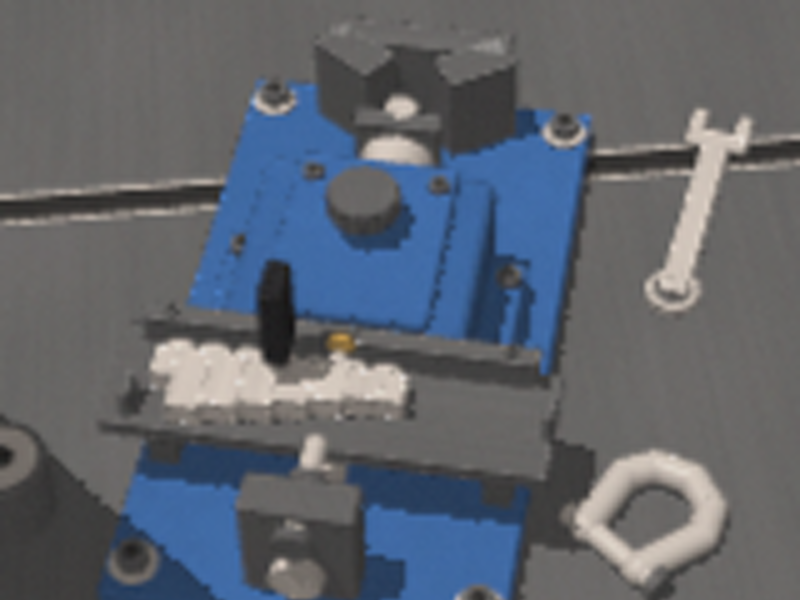

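View pics/top0z.png

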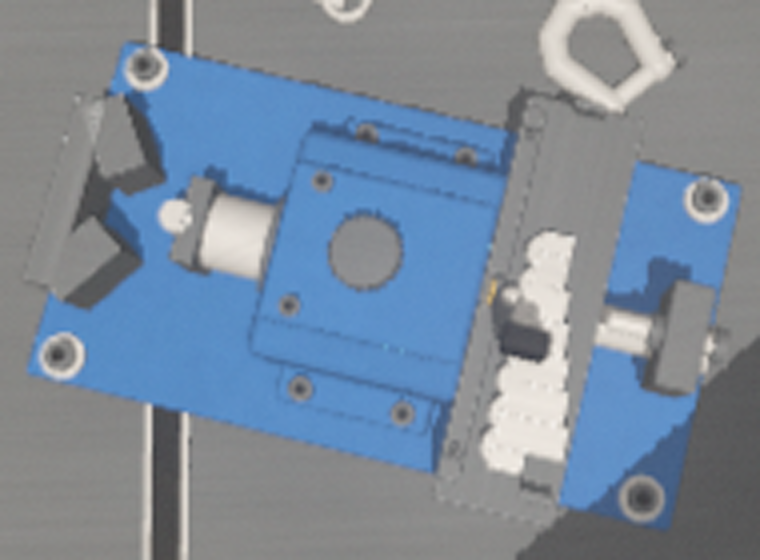

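```bash
cat > h.py <<'E'
import numpy as np,cv2,pickle
def KRt(c):
    h=c['pixels'].shape[0];f=h/2/np.tan(np.radians(c['vertical_fov'])/2)
    return np.array([[f,0,c['cx']],[0,f,c['cy']],[0,0,1]]),cv2.Rodrigues(np.array(c['rvec'],float))[0],np.array(c['tvec'],float).ravel()
def onplane(c,uv,z):
    K,R,t=KRt(c);uv=np.atleast_2d(uv).astype(float)
    d=(R.T@np.linalg.inv(K)@np.c_[uv,np.ones(len(uv))].T).T;o=-R.T@t
    return o+d*((z-o[2])/d[:,2])[:,None]
def proj(c,P):
    K,R,t=KRt(c);p=(K@(R@np.atleast_2d(P).T+t[:,None])).T;return p[:,:2]/p[:,2:]
def tri(c1,u1,c2,u2):
    P=[]
    for c in(c1,c2):
        K,R,t=KRt(c);P.append(K@np.c_[R,t])
    X=cv2.triangulatePoints(P[0],P[1],np.array(u1,float).reshape(2,1),np.array(u2,float).reshape(2,1)).ravel();return X[:3]/X[3]
def fit2d(L,W):
    L=np.array(L);W=np.array(W)[:,:2];a=L-L.mean(0);b=W-W.mean(0)
    th=np.arctan2((a[:,0]*b[:,1]-a[:,1]*b[:,0]).sum(),(a*b).sum());R=np.array([[np.cos(th),-np.sin(th)],[np.sin(th),np.cos(th)]])
    t=W.mean(0)-R@L.mean(0);return th,t,R,W-(L@R.T+t)
E
python3 - <<'E'
from h import *
ct=pickle.load(open('c_top.pkl','rb'));cs=pickle.load(open('c_side.pkl','rb'))
L=[[.105,.195],[-.105,.195],[.105,-.195],[-.105,-.195]]
def z(u,v):return [140+u/4-.375,150+v/4-.375]
W=onplane(ct,[z(125,42),z(28,373),z(742,185),z(670,530)],.02)
th,t,R,res=fit2d(L,W);print('top',th,t,res*1000)
def zs(u,v):return [160+u/5-.4,130+v/5-.4]
W2=onplane(cs,[zs(592,117),zs(258,80)],.02);print(W2)
print('pred',[ (R@np.array(l)+t) for l in L])
# bolts 
# handle
def mask(c,x0,x1,y0,y1):
    p=c['pixels'].astype(int);m=np.zeros(p.shape[:2],np.uint8);m[y0:y1,x0:x1]=(p[y0:y1,x0:x1].max(2)<45);return m
for c,b in((ct,(258,284,225,245)),(cs,(205,225,178,205))):
    m=mask(c,*b);n,lab,st,ce=cv2.connectedComponentsWithStats(m)
    print([(s.tolist(),q.tolist()) for s,q in zip(st[1:],ce[1:])if s[4]>8])
for s in (0,.018,.036,.054):
    for zz in(.101,.156):
        P=np.r_[R@[-.045+s,-.088]+t,zz];print(s,zz,P,proj(ct,P),proj(cs,P))
E
```

```text
top -0.26276443799898686 [0.56130493 0.12315425] [[-1.33788229 -0.96842354]
 [ 0.71424728 -1.69804492]
 [-0.49315545  1.63477495]
 [ 1.11679046  1.03169351]]
[[0.71379232 0.28079494 0.02      ]
 [0.51193377 0.33535433 0.02      ]]
pred [array([0.71335233, 0.28418713]), array([0.51056045, 0.33873486]), array([ 0.61204941, -0.09242636]), array([ 0.40925753, -0.03787863])]
[]
[([212, 183, 7, 20, 104], [214.95192307692307, 192.92307692307693])]
0 0.101 [0.49499143 0.0498636  0.101     ] [[269.06758521 244.58397193]] [[208.52917584 198.94307129]]
0 0.156 [0.49499143 0.0498636  0.156     ] [[269.56076289 243.21547775]] [[207.08150587 184.56594827]]
0.018 0.101 [0.51237359 0.04518808 0.101     ] [[270.97884771 236.36211809]] [[215.4225602 199.7849575]]
0.018 0.156 [0.51237359 0.04518808 0.156     ] [[271.60934743 234.39957235]] [[214.22862288 185.41569393]]
0.036 0.101 [0.52975575 0.04051256 0.101     ] [[272.87446492 228.20756708]] [[222.33762951 200.62949209]]
0.036 0.156 [0.52975575 0.04051256 0.156     ] [[273.639944   225.66107658]] [[221.39905964 186.26821216]]
0.054 0.101 [0.54713791 0.03583704 0.101     ] [[274.75462815 220.11949585]] [[229.27448628 201.47668756]]
0.054 0.156 [0.54713791 0.03583704 0.156     ] [[275.6527885  216.99897534]] [[228.59293048 187.12351655]]
```

```bash
python3 - <<'E'
from h import *
from rig import *
s=read_state();R=np.array(s['tcp_rot']);print(R.round(4),s['position'],s['force'])
th=-0.2628;c,d=np.cos(th),np.sin(th)
# target: z down, tool y along +-bender y
for sg in(1,-1):
    y=sg*np.array([-d,c,0]);z=np.array([0,0,-1.]);x=np.cross(y,z);T=np.c_[x,y,z]
    print(sg,np.degrees(cv2.Rodrigues(T@R.T)[0]).ravel())
B=np.array([[c,-d],[d,c]]);t=np.array([.5613,.1232])
for n,bx in(('far',-.045+.018+.0165+.012),('near_home',-.045-.0165-.01)):
    print(n,B@[bx,-.088]+t, B@[bx,-.088]+t-s['position'][:2])
print(B[:,0])
E
```

```text
[[ 9.280e-01  3.725e-01 -3.000e-04]
 [ 3.725e-01 -9.280e-01  1.700e-03]
 [ 3.000e-04 -1.700e-03 -1.000e+00]] [ 0.23274488 -0.57942672  0.22180095] [-0.67758663 -0.05090064  0.74457544]
1 [-1.66806941e-02 -1.26640975e-01  1.43071607e+02]
-1 [-9.78957660e-02  1.28944785e-02 -3.69283407e+01]
far [0.53988738 0.03783168] [0.3071425 0.6172584]
near_home [0.46939374 0.05679602] [0.23664886 0.63622274]
[ 0.96566637 -0.25978543]
```

>>> {"method": "send_rows", "body": {"moves": [0,0,-1.85,1.54,3.08,0,-1,0,0,-1.85,1.54,3.08,0,-1,0,0,-1.85,1.54,3.08,0,-1,0,0,-1.85,1.54,3.08,0,-1,0,0,-1.85,1.54,3.08,0,-1,0,0,-1.85,1.54,3.08,0,-1,0,0,-1.85,1.54,3.08,0,-1,0,0,-1.85,1.54,3.08,0,-1,0,0,-1.85,1.54,3.08,0,-1,0,0,-1.85,1.54,3.08,0,-1,0,0,-1.85,1.54,3.08,0,-1,0,0,-1.85,1.54,3.08,0,-1,0,0,-1.85,1.54,3.08,0,-1,0,0,-1.85,1.54,3.08,0,-1,0,0,-1.85,1.54,3.08,0,-1,0,0,-1.85,1.54,3.08,0,-1,0,0,-1.85,1.54,3.08,0,-1,0,0,-1.85,1.54,3.08,0,-1,0,0,-1.85,1.54,3.08,0,-1,0,0,-1.85,1.54,3.08,0,-1]}}

```text
time_s: 2.15
position: [0.5411, 0.0375, 0.2223]
tcp_rot: [[0.965, -0.262, -0.001], [-0.262, -0.965, -0.0], [-0.0, 0.0, -1.0]]
force: [0.9, -0.0, -0.7]
opening: 0.009
```

>>> {"method": "send_rows", "body": {"moves": [0,0,0,0,0,0,-1,0,0,0,0,0,0,-1,0,0,0,0,0,0,-1]}}

```text
time_s: 2.45
position: [0.5402, 0.0354, 0.2223]
tcp_rot: [[0.965, -0.261, -0.001], [-0.261, -0.965, -0.0], [-0.001, 0.001, -1.0]]
force: [-1.4, -0.4, -0.4]
opening: 0.006
```

```bash
cat > look.py <<'E'
import sys
from h import *
from rig import *
th=-0.2628;c_,d_=np.cos(th),np.sin(th);B=np.array([[c_,-d_],[d_,c_]]);t=np.array([.5613,.1232])
s=read_state();R=np.array(s['tcp_rot']);p=np.array(s['position'])
f=np.array(s['force'])
print('t',s['time_s'],'pos',p.round(4),'yaw',np.degrees(np.arctan2(R[1,0],R[0,0])).round(2),'tilt',R[:,2].round(3),'F',f.round(2),'F bender',(B.T@f[:2]).round(2),'open',round(s['opening'],3))
print('bender xy mm',(B.T@(p[:2]-t)*1000).round(1))
if len(sys.argv)>1:
  n=sys.argv[1]
  for k,b,z in(('side',(170,110,300,230),5),('top',(220,180,320,280),5)):
    c=capture(k);pickle.dump(c,open(f'c_{k}_{n}.pkl','wb'))
    im=cv2.resize(c['pixels'][b[1]:b[3],b[0]:b[2],::-1],None,fx=z,fy=z,interpolation=cv2.INTER_CUBIC);cv2.imwrite(f'pics/{k}{n}.png',im)
E
python3 look.py 1
```

```text
t 2.45 pos [0.5402 0.0354 0.2223] yaw -15.14 tilt [-0.001 -0.    -1.   ] F [-1.41 -0.42 -0.43] F bender [-1.25 -0.78] open 0.006
bender xy mm [  2.4 -90.3]
```

View pics/side1.png

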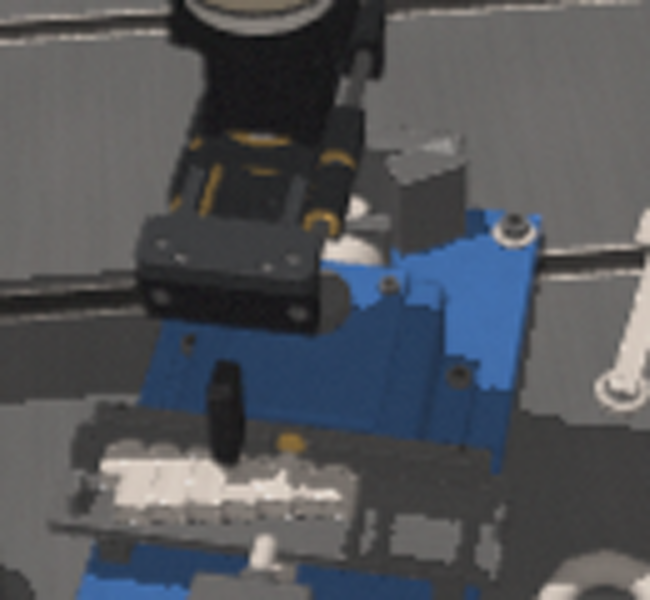

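View pics/top1.png

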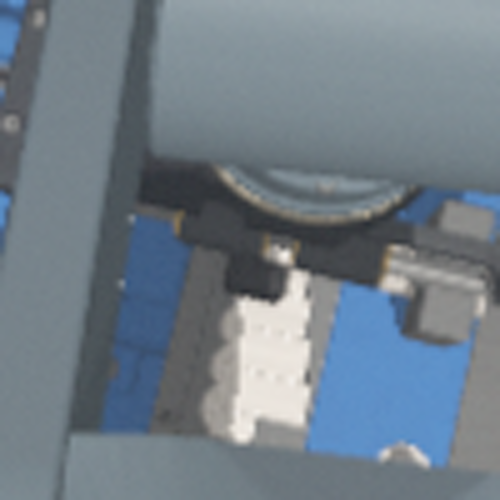

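```bash
python3 - <<'E'
from h import *
from rig import *
s=read_state();p=np.array(s['position'])
for k,o in(('side',(170,110)),('top',(220,180))):
    c=pickle.load(open(f'c_{k}_1.pkl','rb'))
    for dz in(0,.03,.07):print(k,dz,(proj(c,p+[0,0,dz])-o)*5)
c=capture('wrist');cv2.imwrite('pics/wrist1.png',c['pixels'][:,:,::-1]);print(proj(c,p))
E
```

```text
side 0 [[274.13088853 293.85703236]]
side 0.03 [[271.65584549 248.37207746]]
side 0.07 [[268.18311674 184.55221334]]
top 0 [[287.6237978 181.154277 ]]
top 0.03 [[291.06190915 170.50779289]]
top 0.07 [[296.16156324 154.71616176]]
[[254.55078468 224.48748866]]
```

View pics/wrist1.png

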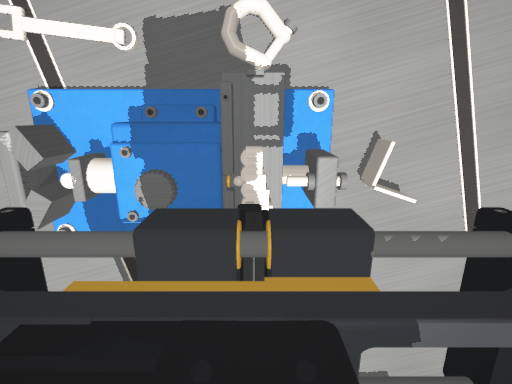

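>>> {"method": "send_rows", "body": {"moves": [0,0,0,0,0,-1.5,-1,0,0,0,0,0,-2,-1,0,0,0,0,0,-2,-1,0,0,0,0,0,-2,-1,0,0,0,0,0,-1.5,-1,0,0,0,0,0,-1.2,-1,0,0,0,0,0,0,-1,0,0,0,0,0,0,-1,0,0,0,0,0,0,-1]}}

```text
time_s: 3.5
position: [0.5416, 0.0358, 0.1214]
tcp_rot: [[0.965, -0.261, 0.002], [-0.261, -0.965, -0.0], [0.002, -0.0, -1.0]]
force: [0.1, -0.5, -0.5]
opening: 0.007
```

```bash
python3 look.py 2; for i in 1 2 3; do python3 look.py z|grep F; done
```

```text
t 3.5 pos [0.5416 0.0358 0.1214] yaw -15.14 tilt [ 0.002 -0.    -1.   ] F [ 0.1  -0.5  -0.54] F bender [ 0.23 -0.46] open 0.007
bender xy mm [  3.7 -89.5]
t 3.6 pos [0.5415 0.0359 0.1214] yaw -15.13 tilt [ 0.002 -0.    -1.   ] F [-0.7   0.11 -1.1 ] F bender [-0.71 -0.07] open 0.007
t 3.7 pos [0.5413 0.0361 0.1212] yaw -15.11 tilt [ 0.001 -0.    -1.   ] F [ 0.74 -0.03  0.05] F bender [0.73 0.17] open 0.006
t 3.8 pos [0.5411 0.0361 0.121 ] yaw -15.12 tilt [ 0.001 -0.    -1.   ] F [0.86 0.46 0.08] F bender [0.71 0.67] open 0.008
```

View pics/side2.png

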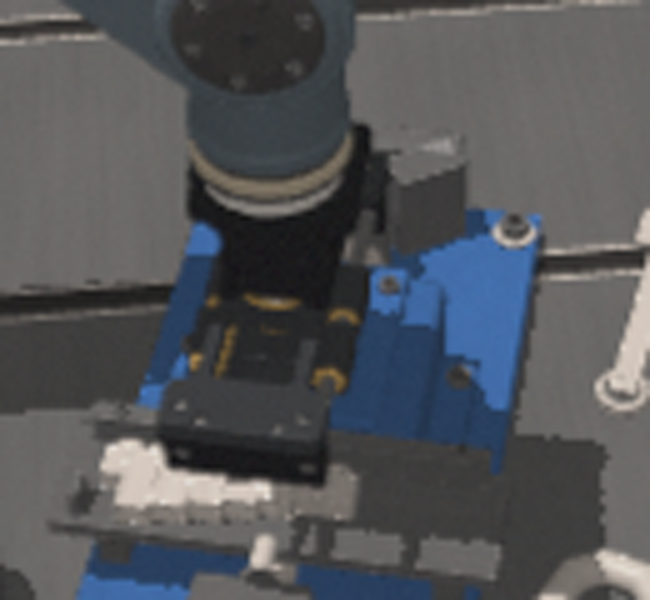

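View pics/top2.png

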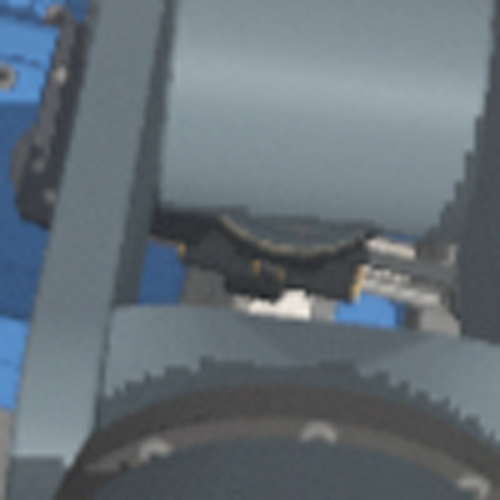

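>>> {"method": "send_rows", "body": {"moves": [0,0,0,-0.29,0.078,0,-1,0,0,0,-0.29,0.078,0,-1,0,0,0,-0.29,0.078,0,-1,0,0,0,-0.193,0.052,0,-1,0,0,0,-0.145,0.039,0,-1,0,0,0,-0.145,0.039,0,-1]}}

```text
time_s: 4.5
position: [0.5286, 0.0394, 0.1207]
tcp_rot: [[0.965, -0.261, 0.003], [-0.261, -0.965, -0.001], [0.003, -0.0, -1.0]]
force: [3.8, -1.8, -2.3]
opening: 0.005
```

>>> {"method": "send_rows", "body": {"moves": [0,0,0,-0.145,0.039,0,-1,0,0,0,-0.145,0.039,0,-1]}}

```text
time_s: 4.7
position: [0.5276, 0.0397, 0.1209]
tcp_rot: [[0.965, -0.261, 0.007], [-0.261, -0.965, -0.001], [0.007, -0.001, -1.0]]
force: [5.3, -2.2, -4.3]
opening: 0.001
```

>>> {"method": "send_rows", "body": {"moves": [0,0,0,-0.145,0.039,0,-1,0,0,0,-0.145,0.039,0,-1]}}

```text
time_s: 4.9
position: [0.5237, 0.0407, 0.1209]
tcp_rot: [[0.965, -0.261, 0.004], [-0.261, -0.965, -0.001], [0.005, -0.0, -1.0]]
force: [3.3, -1.4, -1.4]
opening: 0.007
```

```bash
python3 look.py
```

```text
t 4.9 pos [0.5237 0.0407 0.1209] yaw -15.14 tilt [ 0.004 -0.001 -1.   ] F [ 3.31 -1.35 -1.36] F bender [ 3.55 -0.45] open 0.007
bender xy mm [-14.8 -89.4]
```

>>> {"method": "send_rows", "body": {"moves": [0,0,0,-0.145,0.039,0,-1,0,0,0,-0.145,0.039,0,-1]}}

```text
time_s: 5.1
position: [0.5177, 0.0423, 0.1206]
tcp_rot: [[0.965, -0.261, -0.002], [-0.261, -0.965, 0.0], [-0.002, 0.0, -1.0]]
force: [-0.6, -0.2, 0.5]
opening: 0.008
```

>>> {"method": "send_rows", "body": {"moves": [0,0,0,-0.145,0.039,0,-1,0,0,0,-0.145,0.039,0,-1]}}

```text
time_s: 5.3
position: [0.5143, 0.0431, 0.1203]
tcp_rot: [[0.965, -0.261, -0.003], [-0.261, -0.965, 0.0], [-0.003, 0.0, -1.0]]
force: [0.3, 0.5, -1.3]
opening: 0.003
```

>>> {"method": "send_rows", "body": {"moves": [0,0,0,-0.145,0.039,0,-1,0,0,0,-0.145,0.039,0,-1]}}

```text
time_s: 5.5
position: [0.5123, 0.0437, 0.1205]
tcp_rot: [[0.965, -0.261, -0.001], [-0.261, -0.965, 0.0], [-0.001, 0.0, -1.0]]
force: [-0.0, 0.6, -0.5]
opening: 0.011
```

```bash
python3 look.py
```

```text
t 5.5 pos [0.5123 0.0437 0.1205] yaw -15.12 tilt [-0.001  0.    -1.   ] F [-0.01  0.6  -0.52] F bender [-0.16  0.58] open 0.011
bender xy mm [-26.7 -89.5]
```

>>> {"method": "send_rows", "body": {"moves": [0,0,0,-0.1,0.026,0,-1,0,0,0,0,0,0,-1]}}

```text
time_s: 5.7
position: [0.5117, 0.0439, 0.1205]
tcp_rot: [[0.965, -0.261, -0.0], [-0.261, -0.965, 0.0], [-0.0, 0.0, -1.0]]
force: [0.2, -0.1, -0.3]
opening: 0.008
```

>>> {"method": "send_rows", "body": {"moves": [0,0,0,-0.1,0.026,0,-1,0,0,0,0,0,0,-1]}}

```text
time_s: 5.9
position: [0.5114, 0.0439, 0.1207]
tcp_rot: [[0.965, -0.261, 0.001], [-0.261, -0.965, -0.0], [0.001, -0.0, -1.0]]
force: [1.9, -0.1, -0.8]
opening: 0.004
```

>>> {"method": "send_rows", "body": {"moves": [0,0,0,-0.1,0.026,0,-1,0,0,0,0,0,0,-1]}}

```text
time_s: 6.1
position: [0.5114, 0.044, 0.1207]
tcp_rot: [[0.965, -0.261, 0.003], [-0.261, -0.965, -0.001], [0.003, -0.0, -1.0]]
force: [3.9, -1.3, -3.7]
opening: 0.006
```

>>> {"method": "send_rows", "body": {"moves": [0,0,0,-0.1,0.026,0,-1,0,0,0,0,0,0,-1,0,0,0,0,0,0,-1]}}

```text
time_s: 6.4
position: [0.5114, 0.044, 0.1208]
tcp_rot: [[0.965, -0.261, 0.005], [-0.261, -0.965, -0.001], [0.005, -0.0, -1.0]]
force: [6.2, -1.6, -3.7]
opening: 0.004
```

```bash
python3 look.py
```

```text
t 6.4 pos [0.5114 0.044  0.1208] yaw -15.14 tilt [ 0.005 -0.001 -1.   ] F [ 6.25 -1.65 -3.68] F bender [6.46 0.03] open 0.004
bender xy mm [-27.6 -89.5]
```

>>> {"method": "send_rows", "body": {"moves": [0,0,0,0.483,-0.13,0,-1,0,0,0,0.483,-0.13,0,-1,0,0,0,0,0,0,-1,0,0,0,0,0,1.5,-1,0,0,0,0,0,2,-1,0,0,0,0,0,2,-1,0,0,0,0,0,1,-1,0,0,0,0,0,0,-1,0,0,0,-1.04,0.28,0,-1,0,0,0,-1.04,0.28,0,-1,0,0,0,-1.04,0.28,0,-1,0,0,0,-1.04,0.28,0,-1,0,0,0,-1.04,0.28,0,-1,0,0,0,0,0,0,-1,0,0,0,0,0,0,-1]}}

```text
time_s: 7.9
position: [0.4666, 0.0561, 0.1857]
tcp_rot: [[0.965, -0.261, 0.001], [-0.261, -0.965, -0.0], [0.001, -0.0, -1.0]]
force: [-0.5, 0.8, -0.7]
opening: 0.001
```

```bash
python3 look.py 3
```

```text
t 7.9 pos [0.4666 0.0561 0.1857] yaw -15.12 tilt [ 0.001 -0.    -1.   ] F [-0.46  0.76 -0.67] F bender [-0.64  0.61] open 0.001
bender xy mm [-74.  -89.4]
```

View pics/side3.png

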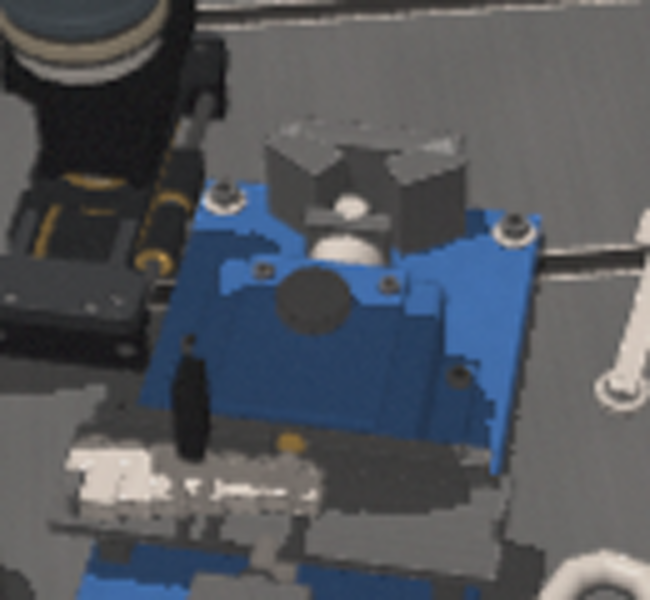

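View pics/top3.png

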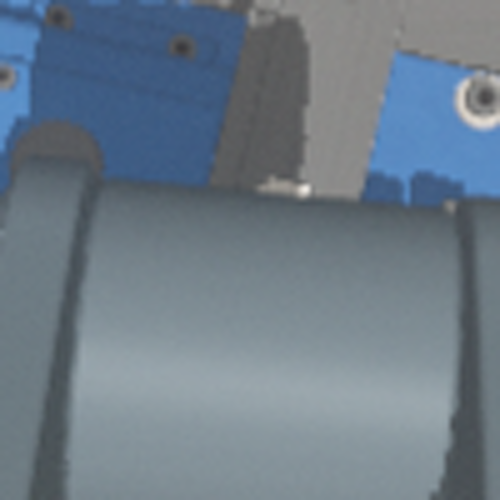

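>>> {"method": "send_rows", "body": {"moves": [0,0,0,0,0,-1.5,-1,0,0,0,0,0,-2,-1,0,0,0,0,0,-2,-1,0,0,0,0,0,-1,-1,0,0,0,0,0,0,-1,0,0,0,0,0,0,-1,0,0,0,0.29,-0.078,0,-1,0,0,0,0.29,-0.078,0,-1,0,0,0,0.29,-0.078,0,-1,0,0,0,0,0,0,-1,0,0,0,0,0,0,-1]}}

```text
time_s: 9.1
position: [0.4754, 0.0536, 0.1207]
tcp_rot: [[0.965, -0.261, 0.0], [-0.261, -0.965, -0.0], [0.0, -0.0, -1.0]]
force: [0.4, 0.7, -0.5]
opening: 0.009
```

```bash
python3 look.py
```

```text
t 9.1 pos [0.4754 0.0536 0.1207] yaw -15.13 tilt [ 0. -0. -1.] F [ 0.36  0.66 -0.49] F bender [0.17 0.73] open 0.009
bender xy mm [-64.9 -89.5]
```

>>> {"method": "send_rows", "body": {"moves": [0,0,0,0.1,-0.026,0,-1,0,0,0,0.1,-0.026,0,-1,0,0,0,0,0,0,-1]}}

```text
time_s: 9.4
position: [0.4765, 0.0533, 0.1204]
tcp_rot: [[0.965, -0.261, -0.002], [-0.261, -0.965, 0.0], [-0.002, 0.0, -1.0]]
force: [-0.6, 0.5, 1.1]
opening: 0.005
```

>>> {"method": "send_rows", "body": {"moves": [0,0,0,0.1,-0.026,0,-1,0,0,0,0.1,-0.026,0,-1,0,0,0,0,0,0,-1]}}

```text
time_s: 9.7
position: [0.4769, 0.0531, 0.1203]
tcp_rot: [[0.965, -0.261, -0.005], [-0.261, -0.965, 0.001], [-0.005, 0.0, -1.0]]
force: [-4.3, 1.1, 3.8]
opening: 0.006
```

>>> {"method": "send_rows", "body": {"moves": [0,0,0,0.1,-0.026,0,-1,0,0,0,0.1,-0.026,0,-1,0,0,0,0,0,0,-1]}}

```text
time_s: 10.0
position: [0.4794, 0.0525, 0.1203]
tcp_rot: [[0.965, -0.261, -0.004], [-0.261, -0.965, 0.001], [-0.004, 0.0, -1.0]]
force: [-4.0, 1.4, 1.8]
opening: 0.008
```

>>> {"method": "send_rows", "body": {"moves": [0,0,0,0.1,-0.026,0,-1,0,0,0,0.1,-0.026,0,-1,0,0,0,0,0,0,-1]}}

```text
time_s: 10.3
position: [0.4841, 0.0513, 0.1204]
tcp_rot: [[0.965, -0.261, 0.002], [-0.261, -0.965, -0.0], [0.002, -0.0, -1.0]]
force: [-1.8, -0.4, -0.9]
opening: 0.004
```

```bash
python3 look.py
```

```text
t 10.3 pos [0.4841 0.0513 0.1204] yaw -15.13 tilt [ 0.002 -0.    -1.   ] F [-1.8  -0.39 -0.88] F bender [-1.64 -0.84] open 0.004
bender xy mm [-55.9 -89.5]
```

>>> {"method": "send_rows", "body": {"moves": [0,0,0,0.1,-0.026,0,-1,0,0,0,0.1,-0.026,0,-1,0,0,0,0.1,-0.026,0,-1,0,0,0,0.1,-0.026,0,-1,0,0,0,0,0,0,-1]}}

```text
time_s: 10.8
position: [0.4883, 0.0504, 0.1208]
tcp_rot: [[0.965, -0.261, 0.002], [-0.261, -0.965, -0.0], [0.002, -0.0, -1.0]]
force: [-0.5, -0.3, 0.1]
opening: 0.006
```

>>> {"method": "send_rows", "body": {"moves": [0,0,0,0.1,-0.026,0,-1,0,0,0,0.1,-0.026,0,-1,0,0,0,0.1,-0.026,0,-1,0,0,0,0.1,-0.026,0,-1,0,0,0,0,0,0,-1]}}

```text
time_s: 11.3
position: [0.4915, 0.0495, 0.1206]
tcp_rot: [[0.965, -0.261, 0.0], [-0.261, -0.965, -0.0], [0.0, -0.0, -1.0]]
force: [0.3, -0.0, 0.4]
opening: 0.007
```

>>> {"method": "send_rows", "body": {"moves": [0,0,0,0.1,-0.026,0,-1,0,0,0,0.1,-0.026,0,-1,0,0,0,0,0,0,-1]}}

```text
time_s: 11.6
position: [0.4935, 0.0489, 0.1206]
tcp_rot: [[0.965, -0.261, 0.0], [-0.261, -0.965, -0.0], [0.0, -0.0, -1.0]]
force: [-0.4, 0.0, 0.2]
opening: 0.005
```

>>> {"method": "send_rows", "body": {"moves": [0,0,0,0.1,-0.026,0,-1,0,0,0,0.1,-0.026,0,-1,0,0,0,0,0,0,-1]}}

```text
time_s: 11.9
position: [0.494, 0.0488, 0.1204]
tcp_rot: [[0.965, -0.261, -0.003], [-0.261, -0.965, 0.0], [-0.003, 0.0, -1.0]]
force: [-3.1, 1.2, 1.5]
opening: 0.005
```

```bash
python3 look.py
```

```text
t 11.9 pos [0.494  0.0488 0.1204] yaw -15.13 tilt [-0.003  0.    -1.   ] F [-3.08  1.21  1.49] F bender [-3.29  0.37] open 0.005
bender xy mm [-45.7 -89.4]
```

>>> {"method": "send_rows", "body": {"moves": [0,0,0,0.1,-0.026,0,-1,0,0,0,0.1,-0.026,0,-1,0,0,0,0.1,-0.026,0,-1,0,0,0,0.1,-0.026,0,-1,0,0,0,0,0,0,-1]}}

```text
time_s: 12.4
position: [0.498, 0.0476, 0.1203]
tcp_rot: [[0.965, -0.261, -0.002], [-0.261, -0.965, 0.0], [-0.002, 0.0, -1.0]]
force: [-4.0, 1.1, 1.8]
opening: 0.007
```

>>> {"method": "send_rows", "body": {"moves": [0,0,0,0.1,-0.026,0,-1,0,0,0,0.1,-0.026,0,-1,0,0,0,0.1,-0.026,0,-1,0,0,0,0.1,-0.026,0,-1,0,0,0,0,0,0,-1]}}

```text
time_s: 12.9
position: [0.5053, 0.046, 0.1209]
tcp_rot: [[0.965, -0.261, 0.004], [-0.261, -0.965, -0.0], [0.004, -0.001, -1.0]]
force: [-0.4, 0.3, -0.4]
opening: 0.006
```

>>> {"method": "send_rows", "body": {"moves": [0,0,0,0.1,-0.026,0,-1,0,0,0,0.1,-0.026,0,-1,0,0,0,0.1,-0.026,0,-1,0,0,0,0.1,-0.026,0,-1,0,0,0,0,0,0,-1]}}

```text
time_s: 13.4
position: [0.5076, 0.0453, 0.1206]
tcp_rot: [[0.965, -0.261, 0.001], [-0.261, -0.965, -0.0], [0.0, -0.0, -1.0]]
force: [0.1, 1.5, 0.2]
opening: 0.004
```

>>> {"method": "send_rows", "body": {"moves": [0,0,0,0.1,-0.026,0,-1,0,0,0,0.1,-0.026,0,-1,0,0,0,0.1,-0.026,0,-1,0,0,0,0.1,-0.026,0,-1,0,0,0,0,0,0,-1]}}

```text
time_s: 13.9
position: [0.5113, 0.0443, 0.1205]
tcp_rot: [[0.965, -0.261, -0.0], [-0.261, -0.965, 0.0], [-0.0, -0.0, -1.0]]
force: [-0.1, -0.4, -0.7]
opening: 0.001
```

```bash
python3 look.py
```

```text
t 13.9 pos [0.5113 0.0443 0.1205] yaw -15.13 tilt [-0.  0. -1.] F [-0.11 -0.41 -0.69] F bender [ 0.   -0.43] open 0.001
bender xy mm [-27.8 -89.2]
```

>>> {"method": "send_rows", "body": {"moves": [0,0,0,0.1,-0.026,0,-1,0,0,0,0.1,-0.026,0,-1,0,0,0,0.1,-0.026,0,-1,0,0,0,0,0,0,-1]}}

```text
time_s: 14.3
position: [0.5119, 0.0441, 0.1203]
tcp_rot: [[0.965, -0.261, -0.005], [-0.261, -0.965, 0.001], [-0.005, 0.0, -1.0]]
force: [-4.7, 1.9, 3.1]
opening: 0.005
```

>>> {"method": "send_rows", "body": {"moves": [0,0,0,0.1,-0.026,0,-1,0,0,0,0.1,-0.026,0,-1,0,0,0,0.1,-0.026,0,-1,0,0,0,0,0,0,-1]}}

```text
time_s: 14.7
position: [0.5161, 0.0429, 0.1203]
tcp_rot: [[0.965, -0.261, -0.002], [-0.261, -0.965, 0.0], [-0.002, 0.0, -1.0]]
force: [-3.4, 1.3, 0.7]
opening: 0.007
```

>>> {"method": "send_rows", "body": {"moves": [0,0,0,0.1,-0.026,0,-1,0,0,0,0,0,0,-1]}}

```text
time_s: 14.9
position: [0.5187, 0.0423, 0.1204]
tcp_rot: [[0.965, -0.261, 0.001], [-0.261, -0.965, -0.0], [0.001, 0.0, -1.0]]
force: [-1.8, 0.6, -0.9]
opening: 0.001
```

>>> {"method": "send_rows", "body": {"moves": [0,0,0,0.1,-0.026,0,-1,0,0,0,0,0,0,-1,0,0,0,0,0,0,-1]}}

```text
time_s: 15.2
position: [0.5208, 0.042, 0.1209]
tcp_rot: [[0.965, -0.261, 0.003], [-0.261, -0.965, -0.0], [0.003, -0.0, -1.0]]
force: [-0.1, -0.7, 0.7]
opening: 0.006
```

```bash
python3 look.py
```

```text
t 15.2 pos [0.5208 0.042  0.1209] yaw -15.13 tilt [ 0.003 -0.    -1.   ] F [-0.14 -0.71  0.67] F bender [ 0.05 -0.73] open 0.006
bender xy mm [-18. -89.]
```

>>> {"method": "send_rows", "body": {"moves": [0,0,0,0.1,-0.026,0,-1,0,0,0,0,0,0,-1,0,0,0,0.1,-0.026,0,-1,0,0,0,0,0,0,-1,0,0,0,0.1,-0.026,0,-1,0,0,0,0,0,0,-1,0,0,0,0,0,0,-1]}}

```text
time_s: 15.9
position: [0.5223, 0.0414, 0.1205]
tcp_rot: [[0.965, -0.261, 0.0], [-0.261, -0.965, -0.0], [0.0, -0.0, -1.0]]
force: [-0.6, 0.4, -0.6]
opening: 0.001
```

```bash
python3 look.py
```

```text
t 15.9 pos [0.5223 0.0414 0.1205] yaw -15.13 tilt [ 0. -0. -1.] F [-0.59  0.39 -0.63] F bender [-0.67  0.22] open 0.001
bender xy mm [-16.4 -89.1]
```

Snapped free (no force at 47 mm equivalent). Backing off along −x, then lifting and looking.

>>> {"method": "send_rows", "body": {"moves": [0,0,0,-0.48,0.13,0,-1,0,0,0,-0.97,0.26,0,-1,0,0,0,-0.97,0.26,0,-1,0,0,0,-0.97,0.26,0,-1,0,0,0,-0.97,0.26,0,-1,0,0,0,-0.97,0.26,0,-1,0,0,0,0,0,1.5,-1,0,0,0,0,0,2,-1,0,0,0,0,0,2,-1,0,0,0,0,0,2,-1,0,0,0,0,0,1,-1,0,0,0,0,0,0,-1,0,0,0,0,0,0,-1,0,0,0,0,0,0,-1]}}

```text
time_s: 17.3
position: [0.468, 0.0558, 0.2046]
tcp_rot: [[0.965, -0.261, -0.002], [-0.261, -0.965, 0.0], [-0.002, 0.0, -1.0]]
force: [-0.7, -0.2, 0.4]
opening: 0.005
```

```bash
python3 look.py 4; python3 - <<'E'
from h import *
c=pickle.load(open('c_side_4.pkl','rb'));p=c['pixels'].astype(int)
m=np.zeros(p.shape[:2],np.uint8);m[182:206,203:245]=p[182:206,203:245].max(2)<45
n,l,st,ce=cv2.connectedComponentsWithStats(m);print([(s.tolist(),q.tolist()) for s,q in zip(st[1:],ce[1:])if s[4]>20])
th=-0.2628;B=np.array([[np.cos(th),-np.sin(th)],[np.sin(th),np.cos(th)]]);t=np.array([.5613,.1232])
for s in(.036,.054,.072):print(s,proj(c,np.r_[B@[-.045+s,-.088]+t,.128]))
E
```

```text
t 17.3 pos [0.468  0.0558 0.2046] yaw -15.13 tilt [-0.002  0.    -1.   ] F [-0.7  -0.15  0.37] F bender [-0.64 -0.33] open 0.005
bender xy mm [-72.6 -89.3]
[([226, 184, 7, 21, 116], [228.98275862068965, 193.94827586206895])]
0.036 [[221.88103657 193.69666894]]
0.054 [[228.94148573 194.54812771]]
0.072 [[236.02462083 195.40232231]]
```

View pics/side4.png

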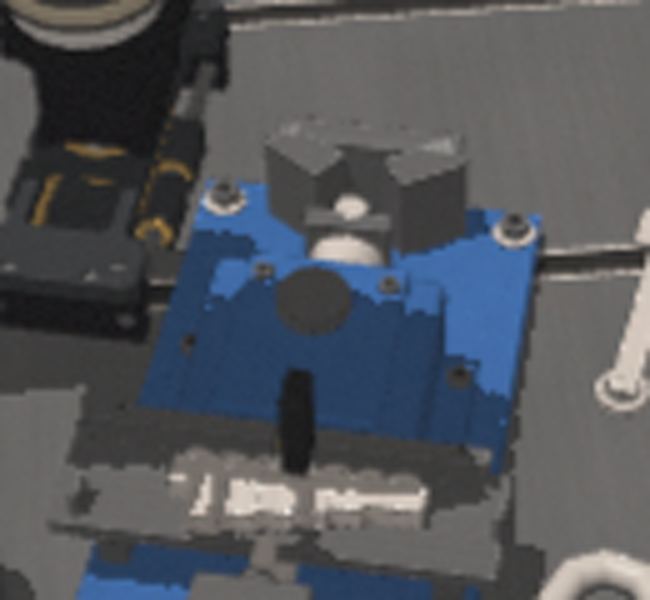

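The side view shows the handle at column 229.0. The column predicted for 54 mm is 228.9, so the slide is in the third notch and the robot is clear above. Handing in.

```bash
python3 -c "
from rig import *
print(hand_in())"
```

```text
the job is handed in; nothing more can be done
None
```

The slide is set in its third notch and the job is handed in at about 17.5 s of the 48 s. `hand_in` reports no verdict.

- **Home:** the slide started in the 18 mm notch. With the fingers shut I pushed it back to the end stop. It held still there under about 6.5 N, and the side view put the handle within half a pixel (about 1 mm) of its home position.
- **Third notch:** from the robot side I pushed out in 1 mm rows. The finger met the handle at about 0, 18 and 36 mm. After the third crest the force dropped to zero, and I stopped at about 47 mm of finger travel. I then backed off and lifted clear.
- **Last checks:** the handle is at pixel column 229.0, against 228.9 predicted for 54 mm. The highest force I read was about 8 N, but I only read it at the end of each move. The force at the end was within noise, about 1 N.
- **Disagreements:**
  - The top and side views differ by about 3 mm in the bender's y.
  - The finger contacts came out about 3 mm wider in total than the nominal sizes, so I counted travel from the measured home contact.
- **Not checked:** I did not measure the loose parts again at the end. The tool stayed at or above 120 mm, well over their heights.

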